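# Stand painted tiles on end on the kiln shelf

### The job

Load the two painted tiles on the kiln shelf for firing: stand each one upright on its short end, the longer tile on the rear pale patch and the shorter one on the front patch. Each must stand free inside its patch, square to the shelf, with its painted (flowered) face towards the front of the shelf. Leave the cup, vase, brush pot and phone where they are.

Things in the scene. Friction and masses are not known exactly. Their poses are not given: they have to be found in the camera images.
- tall: the longer tile: off-white fired clay slab 130 x 60 x 16 mm, about 0.25 kg. Origin: centre of its plain, grooved underside; x along the 130 mm length, y along the 60 mm width, z out of the painted face (green-grey flowers). Starts lying flat, painted face up, roughly centred on a block narrower than itself, underside 30 mm above the table
- short: the shorter tile, same make: 96 x 60 x 16 mm, about 0.18 kg; origin at the centre of its plain underside, x along the 96 mm length, y along the 60 mm width, z out of the painted face; starts lying flat, painted face up, on the other block, underside 30 mm above the table. Which tile lies at which place varies
- block1: plywood block 64 (x) x 34 (y) x 30 mm high, fixed to the table, under the longer tile and roughly along it; origin at the centre of its underside
- block2: identical fixed block under the shorter tile
- tall_mid (a point): centre of the longer tile (8 mm in from either broad face); same axes as the tile
- short_mid (a point): centre of the shorter tile; same axes as the tile
- tall_ahead (a point): imaginary point 100 mm out from the middle of the longer tile's painted face: shows which way it faces
- short_ahead (a point): imaginary point 100 mm out from the middle of the shorter tile's painted face
- shelf: fixed kiln shelf: buff slab 190 (x) x 280 (y) x 20 mm high. Origin: centre of its underside; x points from its front (robot side) to its rear, z up. Three fixed posts, 36 mm across, 130 mm tall, stand on it at (x, y) = (70, 112), (70, -112) and (-68, 112) mm. Two pale flat patches, 44 (x) x 100 (y) mm, lie one behind the other on its middle line
- rear_patch (a point): centre of the rear patch, on the slab's top face, 33 mm behind the shelf's middle; axes as the shelf's
- front_patch (a point): centre of the front patch, on the slab's top face, 33 mm before the shelf's middle; axes as the shelf's
- cup: bystander: off-white cup, 56 mm across, 60 mm tall, standing on the shelf's front corner at about (x, y) = (-60, -105) mm; origin at the centre of its foot
- vase: bystander: off-white slender vase, 72 mm across, 155 mm tall, on the table; origin at the centre of its foot
- brushpot: bystander: white pot, 60 mm across, 85 mm tall, with brushes up to 170 mm above the table; origin at the centre of its foot
- phone: bystander: black phone 150 x 74 x 9 mm lying flat on the table; origin at the centre of its underside
Not all that is in view belongs to the job. What is shaped like the tall but blue is not meant. Leave any turquoise look-alike of the short alone.

How it is judged:
By the outcome, as a careful person would: the job done as asked, in the order asked, and still so for the second after the job is handed in, with the robot touching nothing.
It also fails if it takes over 69 s, if anything falls off the work surface, if the arm or the gripper's body presses on something with over 40 N, if the wrist force passes 120 N, or if a joint passes its speed limit or range.

### The arm

A 6-joint arm with a two-finger parallel gripper is mounted at the origin on the work surface. World frame = base frame: x ahead of the robot, y to its left, z up, the work surface at z = 0. Lengths are in m, angles in rad, forces in N, time in s.
With the tool pointing down it reaches from about 0.35 to 0.925 m from the base axis. Payload 6.4 kg.
Tool frame: the origin (TCP) lies at the very end of the fingers, on their centre line; the grasp point (between the pads) lies 19 mm behind it (env.tcp_to_grasp is the distance from the TCP to the grasp point, in m); z points along the fingers, y is the line along which they close (so a half turn about z gives the same grasp; the last joint's range is limited). The gripper opens to 94 mm and grips with 3 to 60 N. Pads are 16 mm wide; open, the fingers measure 119 mm over their backs; the gripper's body (75 mm by 177 mm) begins 78 mm behind the grasp point.
Start: joints at [1.093, 0.245, 1.558, -0, 1.339, -0.174], TCP at [0.194, 0.62, 0.205] pointing down, gripper open.
Joint ranges: [-3.13, 3.13], [-1.02, 2.26], [0.13, 2.54], [-0.95, 4.09], [0.21, 2.88], [-2.74, 2.74]. Speed limits (rad/s): [2.57, 2.57, 3.14, 3.14, 3.14, 3.14].

### API

Orientations are given as [roll, pitch, yaw] about the fixed x, y, z axes, in that order (R = Rz(yaw) Ry(pitch) Rx(roll)).
In Python, from bench import env gives the robot as it stands. The module is installed in compiled form; this text tells all that it offers.
- The arm moves only by the tool carry_out, never from a script. Its argument "rows" is a list that holds one entry, the list of rows, each a list of 6 numbers: the shift along the world's x, y, z in mm, then the turn, a rotation vector about the world's x, y, z in rad. A call has 1 to 12 rows; each row is the pose to reach, as a shift and turn from the pose commanded when the call began; what a row does not reach only later rows make up. A row lasts 1/10 s, in which the tool goes at most 50 mm and 8.59 degrees, less where a joint would pass 70% of its speed; a pose out of reach is approached as far as the arm can. A call with a gripper value outside its range is refused whole. "fingers" is the finger opening in mm, from 0 to 94, set as the call begins (left out, the last holds). The fingers move at their own pace and stop on an object; "grip_force" is the grip in N (left out, the last holds). Time passes only in rows, so rows that repeat a pose let the fingers close. It gives the time, the measured TCP pose, the force, the opening and the grip force at its end, in the units of the state.
- env.sense(): the state, without advancing time (a new reading comes with each control period).
- env.capture(name): name is "side" or "top" or "wrist"; returns (picture, depth): 420x560x3 uint8, red, green, blue; 420x560 float32, m along the optical axis (not along the pixel's ray), 0 where there is no reading.
- env.camera_params(name): a dict with "fx", "fy", "cx", "cy" (pixels), "world_to_cam" (4x4, takes a point from world to camera coordinates); the wrist camera has in their place "T_tool_cam" (4x4, takes a point from camera to tool coordinates, whose origin is the TCP and whose axes are the flange's). Camera axes: x right, y up, looking along -z (the intrinsics and any distortion apply to the point x, -y, -z); pixel columns grow to the right and rows downward; lengths in m; the calibration is good to about 2 mm. The wrist camera is an equidistant fisheye: a pixel r from the principal point sees the ray r / f radians off the axis. A picture is of the moment at which its call begins: read the wrist's pose just before it. camera_params takes no time and is no camera call.
- env.close_job(): hands the job in; it is judged then, once.
The state is a dict: "time_s": time; "joints": joint angles; "qvel": joint speeds; "tau": joint torques, N m; "tool_pos": TCP position; "tool_rot": TCP orientation; "contact_force": force on the tool from outside, world axes, zero at the start; "torque": the same for the moment, N m; "gripper_width": finger opening in m; "gripper_force": force on a finger pad.
Only numpy, scipy, OpenCV 4.12 (cv2) and the standard library are available. Lean on these libraries where they do the work, as an engineer would, in place of code of your own. Each camera call takes 0.05 s, during which the arm holds its last target. There are 200 camera calls.

## Working session

There is one attempt and no reset: what is moved stays moved. The work goes in short steps, Python scripts to look and compute and a tool call to move; the robot and the scene stay as the last step left them, time stands still between calls to the robot, and variables do not carry over. Pictures are saved under pics/ and viewed, at most 10 in all, crops included, and the job is handed in when it is done.

Besides the shell and the picture viewer there is one more tool, called after ">>>" as name(argument=value, ...), one argument or row to a line, values as JSON. carry_out: Moves the arm, as the interface text tells. Its arguments: {"type":"object","properties":{"rows":{"type":"array"},"fingers":{"type":"number"},"grip_force":{"type":"number"}},"required":["rows"]}

```bash
mkdir -p pics; cat > h.py <<'E'
import numpy as np, cv2
from bench import env
def snap(n,f):
    p,d=env.capture(n); cv2.imwrite(f'pics/{f}.png',p[:,:,::-1]); np.save(f'pics/{f}.npy',d); return p,d
def pts(n,d):
    c=env.camera_params(n); v,u=np.mgrid[:d.shape[0],:d.shape[1]]
    P=np.stack([(u-c['cx'])/c['fx']*d,-(v-c['cy'])/c['fy']*d,-d,np.ones_like(d)],-1)
    return (P@np.linalg.inv(c['world_to_cam']).T)[...,:3]
E
python3 - <<'E'
from h import *
a,_=snap('top','t0'); b,_=snap('side','s0')
print({k:v for k,v in env.camera_params('top').items()},env.camera_params('side'),env.sense())
print(env.camera_params('wrist'))
E
```

```text
{'fx': 474.01167199205395, 'fy': 474.01167199205395, 'cx': 282.6603640264649, 'cy': 213.3416455814846, 'world_to_cam': array([[ 0.01541318, -0.99983912, -0.00917466, -0.11571709],
       [ 0.9972485 ,  0.01470653,  0.07265777, -0.54930438],
       [-0.07251115, -0.01026931,  0.99731473, -1.15453188],
       [ 0.        ,  0.        ,  0.        ,  1.        ]])} {'fx': 502.04818145232923, 'fy': 502.04818145232923, 'cx': 275.84444442042894, 'cy': 206.912574151354, 'world_to_cam': array([[ 0.96830025, -0.24966043, -0.00801868, -0.55737186],
       [ 0.16191258,  0.60288115,  0.78122893, -0.10360545],
       [-0.19020764, -0.75776249,  0.62419313, -1.23309941],
       [ 0.        ,  0.        ,  0.        ,  1.        ]])} {'time_s': 0.1, 'joints': array([ 1.09292142e+00,  2.45748392e-01,  1.55883951e+00,  6.27153675e-06,
        1.33870061e+00, -1.74094626e-01]), 'qvel': array([-0.00042618, -0.0003954 , -0.00274844,  0.00172398,  0.00062954,
       -0.00069572]), 'tau': array([ 8.53018864e-04, -4.16915631e+01, -3.15522909e+01,  6.88068965e-02,
        3.10036296e-02, -4.02272212e-05]), 'tool_pos': array([0.19418069, 0.61977252, 0.20448117]), 'tool_rot': array([-3.13992349e+00, -2.99759241e-04,  2.83781068e+00]), 'contact_force': array([0.03406127, 0.23386266, 0.01491123]), 'torque': array([-0.00163768,  0.03989943,  0.00968719]), 'gripper_force': 0.0, 'gripper_width': 0.09390170379544599}
{'fx': 325.19226210127806, 'fy': 325.19226210127806, 'cx': 285.50745356425233, 'cy': 208.76943473021387, 'T_tool_cam': array([[-4.08975711e-04,  9.57634916e-01,  2.87984721e-01,
         8.58112257e-02],
       [ 9.99999912e-01,  3.64313936e-04,  2.08677494e-04,
         7.26056150e-04],
       [ 9.49200072e-05,  2.87984781e-01, -9.57634981e-01,
        -1.79229173e-01],
       [ 0.00000000e+00,  0.00000000e+00,  0.00000000e+00,
         1.00000000e+00]])}
```

View pics/t0.png

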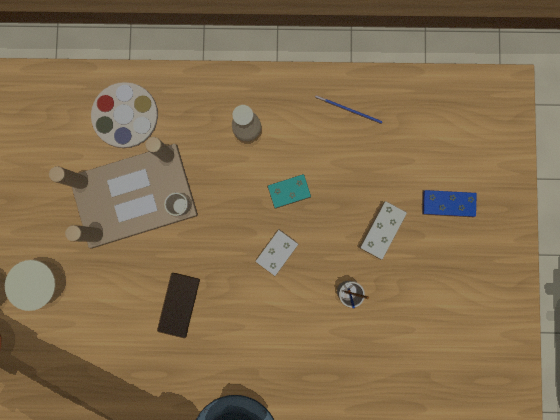

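View pics/s0.png

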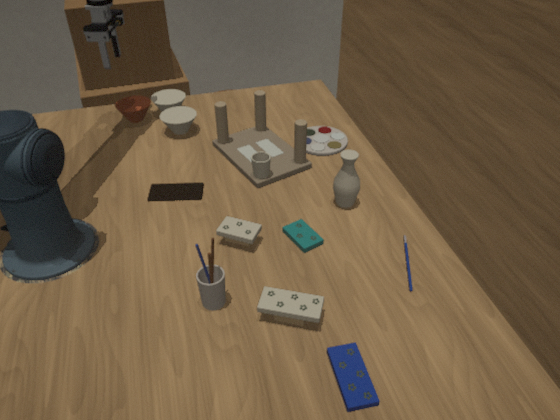

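The top view at (383,230) shows a white 130 mm tile with five flowers: tall. Its lookalike is the blue one at (450,203).
At (277,253) is a white tile: short. Its lookalike is the turquoise one at (290,191).
The shelf is at (133,195), with the rear patch at (128,182), the front patch at (136,208) and the cup at (177,204). I choose the white pair and check it in one close crop while measuring.

```bash
python3 - <<'E'
from h import *
a=cv2.imread('pics/t0.png'); d=np.load('pics/t0.npy'); c=env.camera_params('top'); W=np.linalg.inv(c['world_to_cam'])
P=pts('top',d)
def ray(u,v,z):
    r=W[:3,:3]@[(u-c['cx'])/c['fx'],-(v-c['cy'])/c['fy'],-1]; o=W[:3,3]; return o+r*(z-o[2])/r[2]
hsv=cv2.cvtColor(a,cv2.COLOR_BGR2HSV)
m=((hsv[...,1]<70)&(hsv[...,2]>95)).astype(np.uint8)
m=cv2.morphologyEx(m,cv2.MORPH_CLOSE,np.ones((5,5)))
n,l,s,ce=cv2.connectedComponentsWithStats(m)
for i in range(1,n):
    if s[i,4]<150 or s[i,4]>3000 or s[i,1]<100: continue
    q=l==i; z=np.median(P[q][:,2])
    cn=max(cv2.findContours(q.astype(np.uint8),cv2.RETR_EXTERNAL,cv2.CHAIN_APPROX_NONE)[0],key=cv2.contourArea)[:,0]
    w=np.array([ray(u,v,z)[:2] for u,v in cn])*1000
    r=cv2.minAreaRect(w.astype(np.float32))
    b=cv2.boxPoints(r); e=[b[1]-b[0],b[2]-b[1]]; e=max(e,key=np.linalg.norm)
    print(ce[i].round(),s[i,4],'z',round(z*1000,1),'c',np.round(r[0],1),'size',np.round(r[1],1),'long az',round(np.degrees(np.arctan2(e[1],e[0])),1))
# shelf slab
q=(P[...,2]>.012)&(P[...,2]<.028); q[:,220:]=0;q[:130]=0;q[255:]=0
q=cv2.morphologyEx(q.astype(np.uint8),cv2.MORPH_OPEN,np.ones((5,5)))
cn=max(cv2.findContours(q,cv2.RETR_EXTERNAL,cv2.CHAIN_APPROX_NONE)[0],key=cv2.contourArea)[:,0]
w=np.array([ray(u,v,.02)[:2] for u,v in cn])*1000
print('shelf',cv2.minAreaRect(w.astype(np.float32)))
for (u,v) in [(277,253),(383,230),(290,191),(450,203),(450,300),(176,205)]: print(u,v,P[v,u].round(4))
cv2.imwrite('pics/c1.png',cv2.resize(np.hstack([a[140:280,245:425]]),None,fx=4,fy=4,interpolation=2))
E
```

```text
[245. 122.] 729 z 110.7 c [756.8 -19.6] size [79.5 61.3] long az 5.3
[383. 230.] 1331 z 44.5 c [ 513.2 -351.1] size [ 59.8 130.3] long az -27.7
[276. 252.] 996 z 44.8 c [455.  -94.3] size [60.4 95.9] long az -35.1
[ 29. 285.] 2019 z 59.7 c [369.2 490.8] size [118.1 118.6] long az -43.2
[350. 293.] 368 z 30.9 c [ 356.5 -277.7] size [60.9 59.9] long az 45.8
shelf ((590.3089599609375, 267.76336669921875), (190.150634765625, 279.9559326171875), 18.080440521240234)
277 253 [ 0.4532 -0.0956  0.0476]
383 230 [ 0.5123 -0.3499  0.0471]
290 191 [ 0.6077 -0.1248  0.0127]
450 203 [ 0.5835 -0.5233  0.012 ]
450 300 [ 0.3432 -0.5253 -0.0009]
176 205 [0.5674 0.1566 0.025 ]
```

View pics/c1.png

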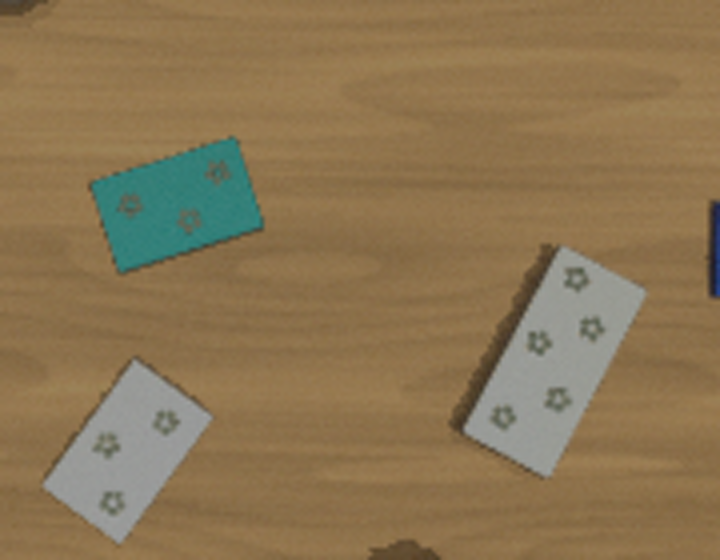

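The crop shows the chosen tall (lower right, five green-grey flowers) and short (lower left, three), both white. The sizes come out at 130.3x59.8 and 95.9x60.4 mm, as given.
I move over towards the tall tile and log joint data to fit the arm geometry.

>>> carry_out(
  rows=[
    [[14,-30,30,0,0,-0.14],[27,-70,60,0,0,-0.28],[40,-110,85,0,0,-0.42],[54,-155,100,0,0,-0.56],[68,-200,105,0,0,-0.7],[82,-245,105,0,0,-0.84],[95,-290,105,0,0,-0.98],[109,-335,105,0,0,-1.12],[123,-380,105,0,0,-1.26],[137,-425,105,0,0,-1.4],[150,-470,105,0,0,-1.54],[163,-500,105,0,0,-1.66]],
  ],
)

```text
time_s: 1.3
tool_pos: [0.3574, 0.1179, 0.3102]
tool_rot: [3.141, 0.0, 1.17]
contact_force: [-0.1, 0.3, 0.2]
gripper_width: 0.0934
gripper_force: 0.0
```

```bash
python3 -c "
from h import *
s=env.sense();print(s['time_s'],s['joints'].round(4).tolist(),s['tool_pos'].round(4).tolist(),s['tool_rot'].round(4).tolist())"
```

```text
1.3 [0.015, -0.5287, 2.0636, -0.0003, 1.6063, 0.4154] [0.3574, 0.1179, 0.3102] [3.1411, 0.0001, 1.1704]
```

>>> carry_out(
  rows=[
    [[20,-45,0,0,0,-0.14],[40,-90,0,0,0,-0.28],[60,-135,0,0,0,-0.42],[80,-180,0,0,0,-0.56],[100,-220,0,0,0,-0.7],[115,-260,0,0,0,-0.84],[130,-300,0,0,0,-0.98],[145,-340,0,0,0,-1.12],[158,-380,0,0,0,-1.26],[168,-420,0,0,0,-1.4],[170,-460,-20,0,0,-1.54],[170,-480,-40,0,0,-1.66]],
  ],
)

```text
time_s: 2.5
tool_pos: [0.5273, -0.3628, 0.2695]
tool_rot: [3.141, -0.0, -0.489]
contact_force: [-0.2, 0.4, 0.3]
gripper_width: 0.0939
gripper_force: 0.0
```

```bash
python3 -c "
from h import *
s=env.sense();print(s['time_s'],s['joints'].round(4).tolist(),s['tool_pos'].round(4).tolist(),s['tool_rot'].round(4).tolist())"
```

```text
2.5 [-0.7793, 0.1771, 1.5197, -0.0004, 1.4443, 1.2811] [0.5273, -0.3628, 0.2695] [3.141, -0.0004, -0.4895]
```

```bash
cat > fit.py <<'E'
import numpy as np
from scipy.optimize import least_squares
D=[([1.0929,.24575,1.55884,0,1.3387],[.19418,.61977,.20448]),([.015,-.5287,2.0636,0,1.6063],[.3574,.1179,.3102]),([-.7793,.1771,1.5197,0,1.4443],[.5273,-.3628,.2695])]
def f(p):
    L1,L2,a,hD,lat=p;o=[]
    for q,x in D:
        c,s=np.cos(q[0]),np.sin(q[0]); rr=c*x[0]+s*x[1]; l=-s*x[0]+c*x[1]
        o+=[L1*np.sin(q[1])+L2*np.sin(q[1]+q[2])+a-rr, L1*np.cos(q[1])+L2*np.cos(q[1]+q[2])+hD-x[2], l-lat]
    return np.array(o)
r=least_squares(f,[.4,.4,0,0,.1]);print(r.x,(1e3*r.fun).round(2))
E
python3 fit.py
```

```text
[ 0.39876043  0.55516626  0.00570007 -0.05365969  0.11253986] [ 3.14  0.02  0.08  0.24  0.38 -0.01 -3.38 -0.4  -0.06]
```

>>> carry_out(
  rows=[
    [[8,-2,-30,0.05,0.09,0],[16,-4,-60,0.1,0.18,0],[24,-6,-90,0.15,0.28,0],[32,-8,-120,0.2,0.38,0],[40,-10,-120,0.25,0.47,0],[40,-10,-120,0.284,0.541,0],[40,-10,-120,0.284,0.541,0],[40,-10,-120,0.284,0.541,0]],
  ],
)

```text
time_s: 3.3
tool_pos: [0.5673, -0.3696, 0.1497]
tool_rot: [-3.14, 0.611, -0.482]
contact_force: [-1.0, -0.6, 0.4]
gripper_width: 0.0939
gripper_force: 0.0
```

```bash
cat >> h.py <<'E'
from scipy.spatial.transform import Rotation as Rn
def goal(psi,a):
    p,a=np.radians([psi,a]); z=np.array([np.sin(a)*np.cos(p),np.sin(a)*np.sin(p),-np.cos(a)]); x=np.array([np.cos(a)*np.cos(p),np.cos(a)*np.sin(p),np.sin(a)])
    return np.stack([x,np.cross(z,x),z],1)
def delta(g,psi,a):
    "mm shift and rotvec from now so that the grasp point is at g (mm)"
    s=env.sense(); R=goal(psi,a); Rs=Rn.from_euler('xyz',s['tool_rot'])
    t=np.array(g)+19*R[:,2]
    print('t',round(s['time_s'],2),'q',s['joints'].round(4).tolist(),'tcp',(1e3*s['tool_pos']).round(1).tolist(),'w',round(s['gripper_width']*1e3,1),'F',s['contact_force'].round(1).tolist())
    print('shift',(t-1e3*s['tool_pos']).round(1).tolist(),'rot',(Rn.from_matrix(R)*Rs.inv()).as_rotvec().round(3).tolist())
E
python3 - <<'E'
from h import *
delta([522.1,-355.7,38],-27.7,-35)
snap('wrist','w1')
E
```

```text
t 3.3 q [-0.6944, 0.7679, 1.037, -0.1286, 1.9341, 1.3497] tcp [567.3, -369.6, 149.7] w 93.9 F [-1.0, -0.6, 0.4]
shift [-54.9, 19.0, -127.3] rot [-0.001, 0.001, -0.001]
```

View pics/w1.png

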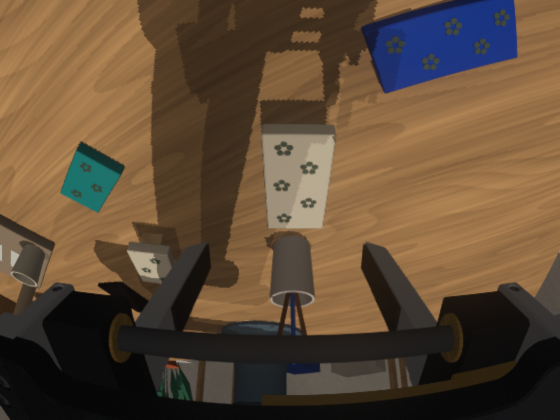

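The wrist view shows the white five-flower tile at (297,180) squarely between the fingers, with the brush pot at (292,270) outside their path. Descending along the tool axis.

>>> carry_out(
  rows=[
    [[24,-22,0,0,0,0],[24,-22,0,0,0,0],[4,-12,-32,0,0,0],[-16,-1,-64,0,0,0],[-35,9,-95,0,0,0],[-47,15,-115,0,0,0],[-55,19,-127,0,0,0],[-55,19,-127,0,0,0],[-55,19,-127,0,0,0]],
  ],
)

```text
time_s: 4.25
tool_pos: [0.5133, -0.3515, 0.0253]
tool_rot: [3.142, 0.608, -0.483]
contact_force: [0.4, -1.0, -0.3]
gripper_width: 0.094
gripper_force: 0.0
```

>>> carry_out(
  rows=[
    [[0,0,0,0,0,0],[0,0,0,0,0,0],[0,0,0,0,0,0],[0,0,0,0,0,0],[0,0,0,0,0,0],[0,0,0,0,0,0],[0,0,0,0,0,0],[0,0,0,0,0,0]],
  ],
  fingers=50,
  grip_force=40,
)

```text
time_s: 5.05
tool_pos: [0.5125, -0.3511, 0.0236]
tool_rot: [-3.141, 0.61, -0.482]
contact_force: [0.2, -2.3, 0.6]
gripper_width: 0.0597
gripper_force: 40.0
```

```bash
cat > kin.py <<'E'
import numpy as np
from scipy.optimize import least_squares
from scipy.spatial.transform import Rotation as Rn
def fk(q,p):
    L1,L2,a,h,lat,D=p
    Ry=lambda t:Rn.from_euler('y',t); Rz=lambda t:Rn.from_euler('z',t)
    F=Rz(q[0])*Ry(q[1]); x=Rz(q[0]).apply([a,lat,h])+F.apply([0,0,L1]); F=F*Ry(q[2]); x=x+F.apply([0,0,L2])
    F=F*Rz(q[3])*Ry(q[4]); x=x+F.apply([0,0,D]); return x,(F*Rz(q[5]))
D=[([1.0929,.24575,1.55884,0,1.3387,-.1741],[.19418,.61977,.20448]),([.015,-.5287,2.0636,0,1.6063,.4154],[.3574,.1179,.3102]),([-.7793,.1771,1.5197,0,1.4443,1.2811],[.5273,-.3628,.2695]),([-0.6944, 0.7679, 1.037, -0.1286, 1.9341, 1.3497],[.5673,-.3696,.1497])]
fit=lambda:least_squares(lambda p:np.concatenate([fk(q,p)[0]-x for q,x in D]),[.4,.55,0,.2,.11,.25])
E
python3 - <<'E'
from h import *
import kin
s=env.sense(); delta([522.1,-355.7,38],-27.7,-35)
kin.D.append((s['joints'],s['tool_pos'])); r=kin.fit(); print(r.x.round(4),(1e3*r.fun).round(1))
x,F=kin.fk(s['joints'],r.x); print((F.as_matrix().T@Rn.from_euler('xyz',s['tool_rot']).as_matrix()).round(3))
E
```

```text
t 5.05 q [-0.7211, 0.7838, 1.2594, -0.1369, 1.6942, 1.3569] tcp [512.5, -351.1, 23.6] w 59.7 F [0.2, -2.3, 0.6]
shift [-0.1, 0.5, -1.2] rot [0.0, 0.001, -0.001]
[ 0.3995  0.5675 -0.0066  0.2273  0.1126  0.2809] [ 1.2  2.3 -2.   0.   0.1  1.6 -2.2  2.3 -1.1 -5.4  4.4  3.3  5.6 -5.1
 -1.7]
[[ 0. -1.  0.]
 [ 1.  0.  0.]
 [-0.  0.  1.]]
```

```bash
cat > ik.py <<'E'
from h import *
import kin
r=kin.fit().x; S=Rn.from_matrix([[0,-1,0],[1,0,0],[0,0,1]])
lo=np.array([-3.13,-1.02,.13,-.95,.21,-2.74]);hi=np.array([3.13,2.26,2.54,4.09,2.88,2.74])
def ik(g,psi,a,q0):
    R=goal(psi,a); t=(np.array(g)+19*R[:,2])/1e3
    def e(q):
        x,F=kin.fk(q,r); return np.r_[(x-t)*5,(Rn.from_matrix(R)*(F*S).inv()).as_rotvec()]
    s=least_squares(e,np.clip(q0,lo+.01,hi-.01),bounds=(lo,hi)); return s.x.round(2),round(2*s.cost,5)
from scipy.optimize import least_squares
E
python3 - <<'E'
from ik import *
q=env.sense()['joints']
for nm,g in [('tall',[621.7,278,96]),('short',[558.9,257.5,84])]:
  for a in (-35,0,30,45,55,65):
    for j in (0,1.57,3.1):
        for j6 in (1.4,-1.4):
            print(nm,a,j,*ik(g,18.08,a,[.3,.3,1.7,j,1,j6]))
for a in (-35,-20): print('spick',ik([467,-103,38],-35.1,a,q))
E
```

```text
tall -35 0 [ 0.27  0.81  1.11 -0.03  1.83  1.52] 0.0
tall -35 0 [ 0.27  0.81  1.11 -0.03  1.83  1.52] 0.0
tall -35 1.57 [ 0.27  0.81  1.11 -0.03  1.83  1.52] 0.0
tall -35 1.57 [ 0.27  0.81  1.11 -0.03  1.83  1.52] 0.0
tall -35 3.1 [ 0.27  0.81  1.11 -0.03  1.83  1.52] 0.0
tall -35 3.1 [ 0.27  0.81  1.11 -0.03  1.83  1.52] 0.0
tall 0 0 [0.25 0.42 1.58 0.   1.14 1.51] 0.0
tall 0 0 [0.25 0.42 1.58 0.   1.14 1.51] 0.0
tall 0 1.57 [0.25 0.42 1.58 0.   1.14 1.51] 0.0
tall 0 1.57 [0.25 0.42 1.58 0.   1.14 1.51] 0.0
tall 0 3.1 [0.25 0.42 1.58 0.   1.14 1.51] 0.0
tall 0 3.1 [0.25 0.42 1.58 0.   1.14 1.51] 0.0
tall 30 0 [0.24 0.17 1.95 0.08 0.49 1.44] 0.0
tall 30 0 [0.24 0.17 1.95 0.08 0.49 1.44] 0.0
tall 30 1.57 [0.24 0.17 1.95 0.08 0.49 1.44] 0.0
tall 30 1.57 [0.24 0.17 1.95 0.08 0.49 1.44] 0.0
tall 30 3.1 [0.24 0.17 1.95 0.08 0.49 1.44] 0.0
tall 30 3.1 [0.24 0.17 1.95 0.08 0.49 1.44] 0.0
tall 45 0 [0.22 0.12 2.08 0.38 0.21 1.13] 0.00162
tall 45 0 [0.22 0.12 2.08 0.38 0.21 1.13] 0.00162
tall 45 1.57 [0.22 0.12 2.08 0.38 0.21 1.13] 0.00162
tall 45 1.57 [0.22 0.12 2.08 0.38 0.21 1.13] 0.00162

[... 2191 characters left out ...]
 0.2  -0.02  2.36  2.63  0.21 -1.13] 0.00067
short 55 1.57 [ 0.2  -0.02  2.36  2.63  0.21 -1.13] 0.00067
short 55 3.1 [ 0.2  -0.02  2.36  2.63  0.21 -1.13] 0.00067
short 55 3.1 [ 0.2  -0.02  2.36  2.63  0.21 -1.13] 0.00067
short 65 0 [ 0.21  0.02  2.41  2.91  0.43 -1.4 ] 0.0
short 65 0 [ 0.21  0.02  2.41  2.91  0.43 -1.4 ] 0.0
short 65 1.57 [ 0.21  0.02  2.41  2.91  0.43 -1.4 ] 0.0
short 65 1.57 [ 0.21  0.02  2.41  2.91  0.43 -1.4 ] 0.0
short 65 3.1 [ 0.21  0.02  2.41  2.91  0.43 -1.4 ] 0.0
short 65 3.1 [ 0.21  0.02  2.41  2.91  0.43 -1.4 ] 0.0
spick (array([-0.49,  0.4 ,  1.82,  0.07,  1.53,  1.67]), np.float64(0.0))
spick (array([-0.48,  0.24,  1.96,  0.05,  1.29,  1.68]), np.float64(0.0))
```

```bash
python3 - <<'E'
from ik import *
q=env.sense()['joints']
print(ik([522.1,-355.7,38],-27.7,-53,q)); print(ik([522.1,-355.7,138],-27.7,-53,q));print(ik([467,-103,38],-35.1,-53,q),ik([467,-103,138],-35.1,-53,q))
for g in ([621.7,278,96],[621.7,278,200],[558.9,257.5,84],[558.9,257.5,190]): print(ik(g,18.08,37,[.3,.3,1.7,0,1,1.4]))
delta([522.1,-355.7,38.5],-27.7,-53)
E
```

```text
(array([-0.71,  0.95,  1.1 , -0.19,  2.  ,  1.35]), np.float64(0.0))
(array([-0.71,  0.83,  1.09, -0.21,  2.12,  1.33]), np.float64(0.0))
(array([-0.5 ,  0.6 ,  1.66,  0.09,  1.8 ,  1.66]), np.float64(0.0)) (array([-0.5 ,  0.45,  1.65,  0.1 ,  1.96,  1.67]), np.float64(0.0))
(array([0.24, 0.14, 2.03, 0.14, 0.33, 1.37]), np.float64(0.0))
(array([0.24, 0.  , 1.96, 0.09, 0.54, 1.43]), np.float64(0.0))
(array([ 0.23, -0.  ,  2.2 ,  0.18,  0.3 ,  1.33]), np.float64(0.0))
(array([ 0.23, -0.16,  2.13,  0.11,  0.53,  1.41]), np.float64(0.0))
t 5.05 q [-0.7211, 0.7838, 1.2594, -0.1369, 1.6942, 1.3569] tcp [512.5, -351.1, 23.6] w 59.7 F [0.2, -2.3, 0.6]
shift [-3.9, 2.5, 3.5] rot [0.146, 0.279, -0.001]
```

The final tool tilt must stay at or below about 38°, so I regrip in place with a 53° lean.

>>> carry_out(
  rows=[
    [[0,0,0,0,0,0],[0,0,0,0,0,0],[0,0,0,0,0,0],[-1,1,1,0.05,0.09,0],[-3,2,2,0.1,0.19,0],[-4,2.5,3.5,0.146,0.279,0],[-4,2.5,3.5,0.146,0.279,0],[-4,2.5,3.5,0.146,0.279,0]],
  ],
  fingers=82,
)

```text
time_s: 5.85
tool_pos: [0.5083, -0.348, 0.0261]
tool_rot: [-3.14, 0.925, -0.481]
contact_force: [0.5, -0.6, 0.5]
gripper_width: 0.0818
gripper_force: 0.0
```

>>> carry_out(
  rows=[
    [[0,0,0,0,0,0],[0,0,0,0,0,0],[0,0,0,0,0,0],[0,0,0,0,0,0],[0,0,0,0,0,0],[0,0,0,0,0,0]],
  ],
  fingers=50,
  grip_force=45,
)

```text
time_s: 6.45
tool_pos: [0.5086, -0.3486, 0.0281]
tool_rot: [3.141, 0.926, -0.483]
contact_force: [1.0, -0.1, 4.9]
gripper_width: 0.0601
gripper_force: 45.0
```

```bash
python3 - <<'E'
from h import *
delta([522.1,-355.7,38.5],-27.7,-53)
delta([560,-100,260],0,-8)
delta([590,267,260],18.08,37)
E
```

```text
t 6.45 q [-0.704, 0.9845, 1.0411, -0.1962, 2.0222, 1.35] tcp [508.6, -348.6, 28.1] w 60.1 F [1.0, -0.1, 4.9]
shift [0.1, -0.1, -1.0] rot [-0.0, -0.001, -0.001]
t 6.45 q [-0.704, 0.9845, 1.0411, -0.1962, 2.0222, 1.35] tcp [508.6, -348.6, 28.1] w 60.1 F [1.0, -0.1, 4.9]
shift [48.8, 248.6, 213.1] rot [-0.19, -0.77, 0.458]
t 6.45 q [-0.704, 0.9845, 1.0411, -0.1962, 2.0222, 1.35] tcp [508.6, -348.6, 28.1] w 60.1 F [1.0, -0.1, 4.9]
shift [92.3, 619.1, 216.8] rot [-0.134, -1.601, 0.624]
```

>>> carry_out(
  rows=[
    [[0,0,15,0,0,0],[0,0,50,0,0,0],[0,0,90,0,0,0],[0,10,130,0,0,0],[5,30,170,-0.01,-0.1,0.04],[10,60,200,-0.02,-0.2,0.08],[15,100,217,-0.03,-0.3,0.12],[20,140,217,-0.04,-0.4,0.16],[26,180,217,-0.05,-0.5,0.2],[32,220,217,-0.055,-0.6,0.24],[38,260,217,-0.06,-0.7,0.275],[46,300,217,-0.067,-0.8,0.312]],
  ],
)

```text
time_s: 7.65
tool_pos: [0.5541, -0.0463, 0.2441]
tool_rot: [-2.972, 0.134, -0.058]
contact_force: [0.1, 0.7, -2.7]
gripper_width: 0.0599
gripper_force: 45.0
```

```bash
python3 - <<'E'
from h import *
delta([590,267,260],18.08,37)
E
```

```text
t 7.65 q [-0.3512, 0.0943, 1.669, 0.1237, 1.5555, 1.2759] tcp [554.1, -46.3, 244.1] w 59.9 F [0.1, 0.7, -2.7]
shift [46.8, 316.9, 0.7] rot [-0.067, -0.796, 0.309]
```

>>> carry_out(
  rows=[
    [[4,30,0,-0.006,-0.07,0.027],[8,60,0,-0.012,-0.14,0.054],[12,90,0,-0.018,-0.22,0.085],[17,120,0,-0.025,-0.3,0.116],[22,150,0,-0.032,-0.38,0.147],[27,180,0,-0.039,-0.46,0.178],[32,215,0,-0.046,-0.54,0.21],[36,250,0,-0.053,-0.62,0.24],[41,280,0,-0.06,-0.7,0.27],[47,310,0,-0.067,-0.796,0.309],[47,317,0,-0.067,-0.796,0.309],[47,317,0,-0.067,-0.796,0.309]],
  ],
)

```text
time_s: 8.85
tool_pos: [0.6001, 0.2695, 0.2429]
tool_rot: [-3.139, -0.638, 0.313]
contact_force: [0.5, 0.5, -2.8]
gripper_width: 0.0594
gripper_force: 45.0
```

```bash
python3 - <<'E'
from h import *
delta([621.7,278,130],18.08,37)
p,d=snap('side','s2'); P=pts('side',d)
q=(abs(P[...,0]-.60)<.08)&(abs(P[...,1]-.26)<.07)&(P[...,2]>.12)
print(q.sum(), P[q][:,2].min())
E
```

```text
t 8.85 q [0.2266, -0.1155, 1.9699, 0.0892, 0.653, 1.4302] tcp [600.1, 269.5, 242.9] w 59.4 F [0.5, 0.5, -2.8]
shift [32.5, 12.1, -128.0] rot [0.0, -0.008, 0.001]
831 0.14034599035633322
```

View pics/s2.png

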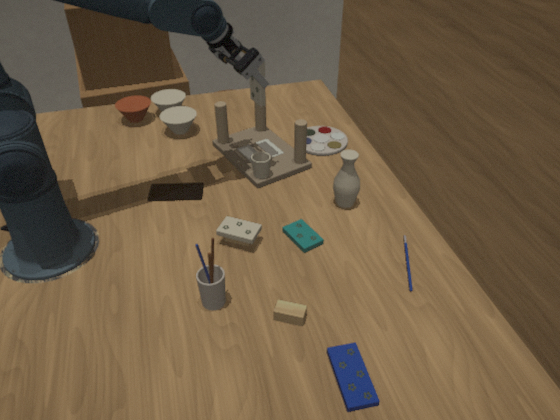

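The side view shows the tile held upright at (258,85) above the shelf, with everything else undisturbed. I measure its attitude in the grip with the wrist depth.

```bash
cat >> h.py <<'E'
def wpts(d):
    "wrist depth to world points"
    s=env.sense(); c=env.camera_params('wrist'); v,u=np.mgrid[:420,:560]
    x=(u-c['cx'])/c['fx'];y=(v-c['cy'])/c['fx'];th=np.hypot(x,y)+1e-9
    k=np.tan(th)/th*d; P=np.stack([x*k,-y*k,-d,np.ones_like(d)],-1)@c['T_tool_cam'].T
    return P[...,:3]@Rn.from_euler('xyz',s['tool_rot']).as_matrix().T+s['tool_pos'],P[...,:3]
def face(name,psi):
    p,d=snap('wrist',name); W,T=wpts(d)
    hsv=cv2.cvtColor(p,cv2.COLOR_RGB2HSV)
    m=(abs(T[...,1])<.028)&(T[...,2]>-.09)&(T[...,2]<.05)&(abs(T[...,0])<.09)&(d>0)&(hsv[...,1]<90)
    A=W[m]
    for _ in range(4):
        c=A.mean(0); n=np.linalg.svd(A-c,full_matrices=False)[2][2]; A=A[abs((A-c)@n)<.003]
    n*=np.sign(-n[0]); p=np.radians(psi); f=np.array([np.cos(p),np.sin(p),0]);l=np.array([-f[1],f[0],0])
    print('face n',len(A),'c',(c*1e3).round(1),'pitch deg',np.degrees(np.arcsin(n[2])).round(2),'yaw err',np.degrees(np.arctan2(-(n@l),-(n@f))).round(2),'z',(A[:,2].min()*1e3).round(1),(A[:,2].max()*1e3).round(1),'lat',((A-c)@l).min().round(4),((A-c)@l).max().round(4))
    return A
E
python3 - <<'E'
from h import *
face('w2',18.08)
E
```

```text
face n 3210 c [587.5 263.6 293.8] pitch deg 5.44 yaw err 0.05 z 219.2 318.5 lat -0.0282 0.0278
```

View pics/w2.png

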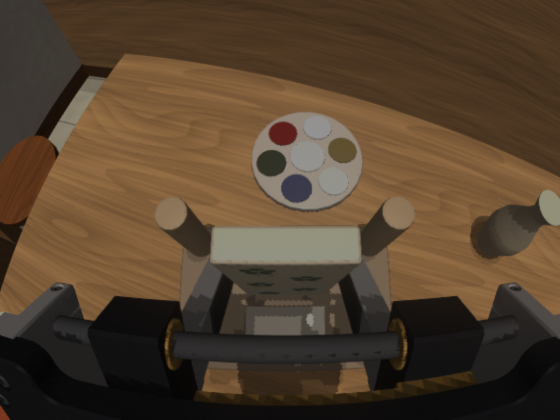

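The wrist view shows the tile's top end at (286,246) and the painted face just below it (rows 268-300). I fit each separately.

```bash
cat >> h.py <<'E'
def fits(dep,rects,psi):
    W,_=wpts(np.load(f'pics/{dep}.npy')); p=np.radians(psi); f=np.array([np.cos(p),np.sin(p),0]);l=np.array([-f[1],f[0],0])
    for (a,b,u0,u1) in rects:
        A=W[a:b,u0:u1].reshape(-1,3); A=A[np.isfinite(A).all(1)]
        for _ in range(5):
            c=np.median(A,0); n=np.linalg.svd(A-A.mean(0),full_matrices=False)[2][2]; A=A[abs((A-A.mean(0))@n)<.003]
        n=n*np.sign(n@(-f+np.array([0,0,1])))
        print(len(A),'c',(A.mean(0)*1e3).round(1),'n f/l/z',np.round([n@f,n@l,n[2]],3),'rms',1e3*((A-A.mean(0))@n).std().round(5))
E
python3 - <<'E'
from h import *
fits('w2',[(234,258,222,352),(270,300,228,346),(270,300,228,285)],18.08)
E
```

```text
2064 c [590.8 265.6 316.4] n f/l/z [ 0.041 -0.001  0.999] rms 0.61
2837 c [584.9 263.8 233. ] n f/l/z [-0.999  0.005 -0.042] rms 1.33
1387 c [579.5 280.3 233.2] n f/l/z [-0.998  0.052 -0.037] rms 1.3
```

The tile leans 2.4° forward, and both fits agree, so I add that to the tool tilt (a≈39) and go down.

```bash
python3 - <<'E'
from h import *
delta([621.7,278,160],18.08,39)
delta([621.7,278,102],18.08,39)
E
```

```text
t 8.95 q [0.224, -0.1158, 1.9685, 0.0893, 0.6522, 1.4297] tcp [601.6, 268.1, 244.2] w 59.7 F [0.8, 0.9, -2.7]
shift [31.5, 13.6, -99.0] rot [0.011, -0.039, 0.003]
t 8.95 q [0.224, -0.1158, 1.9685, 0.0893, 0.6522, 1.4297] tcp [601.6, 268.1, 244.2] w 59.7 F [0.8, 0.9, -2.7]
shift [31.5, 13.6, -157.0] rot [0.011, -0.039, 0.003]
```

>>> carry_out(
  rows=[
    [[16,7,0,0.01,-0.04,0.003],[31,13,0,0.01,-0.04,0.003],[31,13,-35,0.01,-0.04,0.003],[31,13,-70,0.01,-0.04,0.003],[31,13,-100,0.01,-0.04,0.003],[31,13,-125,0.01,-0.04,0.003],[31,13,-145,0.01,-0.04,0.003],[31,13,-155,0.01,-0.04,0.003],[31,13,-155,0.01,-0.04,0.003],[31,13,-155,0.01,-0.04,0.003]],
  ],
)

```text
time_s: 9.95
tool_pos: [0.6336, 0.2814, 0.0904]
tool_rot: [3.14, -0.684, 0.316]
contact_force: [0.2, -0.0, -2.2]
gripper_width: 0.0597
gripper_force: 45.0
```

```bash
python3 - <<'E'
from h import *
delta([621.7,278,95],18.08,39)
p,d=snap('wrist','w3'); delta([621.7,278,95],18.08,39)
fits('w3',[(234,258,222,352),(270,300,228,346)],18.08)
E
```

```text
t 9.95 q [0.2342, 0.1818, 1.9965, 0.1797, 0.2847, 1.3344] tcp [633.6, 281.4, 90.4] w 59.7 F [0.2, -0.0, -2.2]
shift [-0.6, 0.3, -10.1] rot [0.0, 0.004, 0.0]
t 10.0 q [0.2345, 0.1812, 1.9962, 0.1797, 0.2846, 1.3344] tcp [633.9, 281.6, 91.0] w 59.7 F [0.6, 0.4, -2.4]
shift [-0.8, 0.1, -10.8] rot [-0.0, 0.005, -0.0]
2061 c [619.6 278.3 163.5] n f/l/z [-0.959 -0.    -0.283] rms 1.76
3164 c [615.4 276.7  93.9] n f/l/z [-0.999  0.001 -0.039] rms 0.6
```

```bash
python3 - <<'E'
from h import *
for w in('w3',):
  fits(w,[(236,254,230,345),(232,248,230,345),(266,280,230,345),(280,295,230,345),(290,305,230,345)],18.08)
W,_=wpts(np.load('pics/w3.npy')); f=np.array([np.cos(.3155),np.sin(.3155),0])
for v in range(222,312,4): print(v,(1e3*np.r_[W[v,286]@f,W[v,286,2]]).round(1))
E
```

```text
1832 c [620.3 278.2 162.6] n f/l/z [-0.012  0.001  1.   ] rms 0.6
1834 c [622.2 278.8 162.7] n f/l/z [-0.015  0.001  1.   ] rms 0.5900000000000001
1598 c [613.8 275.9 141.2] n f/l/z [-0.999 -0.001 -0.04 ] rms 0.17
1574 c [616.  276.9  81.6] n f/l/z [-0.998  0.001 -0.056] rms 0.66
1192 c [616.8 277.2  32. ] n f/l/z [-1.     0.006  0.007] rms 1.39
222 [737.8  20.2]
226 [683.3 163.5]
230 [681.7 163.4]
234 [680.  163.6]
238 [678.8 162.4]
242 [677.  162.8]
246 [675.6 162.4]
250 [673.9 162.4]
254 [672.3 162.6]
258 [670.6 162.9]
262 [669.2 162.4]
266 [668.4 159. ]
270 [668.6 150.2]
274 [669.6 136.6]
278 [669.7 125.6]
282 [670.3 110.5]
286 [671.2  91. ]
290 [671.3  73.2]
294 [673.2  38.7]
298 [672.5  19.6]
302 [669.  21.]
306 [665.7  21.8]
310 [641.  283.1]
```

```bash
python3 - <<'E'
from h import *
p,d=snap('side','s3'); P=pts('side',d)
f=np.array([np.cos(.3155),np.sin(.3155),0]);l=np.array([-f[1],f[0],0]); c=np.array([.6217,.278,0])
F=(P-c)@f*1e3; L=(P-c)@l*1e3; Z=P[...,2]*1e3
m=(abs(F)<25)&(abs(L)<36)&(Z>24)&(Z<175)
for z in range(25,170,10):
    q=m&(abs(Z-z)<5)
    e=q&(L<-24)
    fr=q&(L>-22)&(L<22)
    print(z,q.sum(),'edge F',e.sum(),(np.percentile(F[e],[3,50,97]).round(1) if e.sum()>5 else ''),'L',L[e].mean().round(1) if e.sum()>5 else '','front F',fr.sum(),np.median(F[fr]).round(1) if fr.sum()>5 else '')
v,u=np.where(m); print(u.min(),u.max(),v.min(),v.max())
b=cv2.imread('pics/s3.png')[v.min()-30:v.max()+30,u.min()-50:u.max()+50]; b=cv2.resize(b,None,fx=5,fy=5,interpolation=2)[:600,:800]; cv2.imwrite('pics/s3c.png',b)
E
```

```text
25 67 edge F 13 [-15.1   3.9  20.7] L -29.5 front F 46 -5.1
35 10 edge F 0  L  front F 8 0.5
45 40 edge F 20 [-2.6  3.9 12.5] L -27.6 front F 17 -0.3
55 38 edge F 11 [ 0.4  7.3 12.7] L -27.5 front F 22 -0.6
65 41 edge F 16 [-3.8  3.8 12.7] L -28.3 front F 18 -2.0
75 44 edge F 14 [-3.9  3.5 12.6] L -27.3 front F 24 -2.1
85 34 edge F 11 [-2.8  2.7  7.8] L -28.6 front F 21 -2.5
95 28 edge F 7 [-2.7 -0.3 10. ] L -28.7 front F 17 -3.0
105 10 edge F 3  L  front F 7 -4.1
115 0 edge F 0  L  front F 0 
125 9 edge F 9 [-12.8   6.6  10.4] L -29.9 front F 0 
135 17 edge F 15 [-11.    3.1  11. ] L -29.0 front F 0 
145 14 edge F 13 [-5.4  3.6  8.9] L -28.6 front F 0 
155 5 edge F 4  L  front F 0 
165 1 edge F 1  L  front F 0 
254 279 106 153
```

View pics/s3c.png

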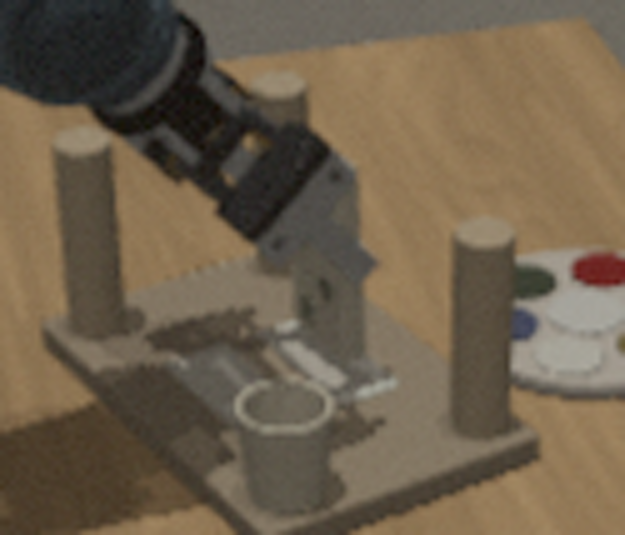

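The crop shows the tile (320,310) upright above the rear patch, its flowers towards the front, about 15 mm above the shelf and leaning forward by about 2.5°. Contact with the shelf and release will square it, because the tipping limit is 7°. Lowering until the force shows.

>>> carry_out(
  rows=[
    [[0,0,-2,0,0,0],[0,0,-4,0,0,0],[-1,0,-6,0,0,0],[-1,0,-8,0,0,0],[-1,0,-8,0,0,0],[-1,0,-8,0,0,0]],
  ],
)

```text
time_s: 10.65
tool_pos: [0.6314, 0.2817, 0.0808]
tool_rot: [3.14, -0.682, 0.317]
contact_force: [-0.1, 0.3, -2.4]
gripper_width: 0.0596
gripper_force: 45.0
```

>>> carry_out(
  rows=[
    [[0,0,-1,0,0,0],[0,0,-2,0,0,0],[0,0,-2,0,0,0]],
  ],
)

```text
time_s: 10.95
tool_pos: [0.6313, 0.2817, 0.0787]
tool_rot: [3.14, -0.682, 0.317]
contact_force: [-0.5, -0.2, -3.1]
gripper_width: 0.0595
gripper_force: 45.0
```

>>> carry_out(
  rows=[
    [[0,0,-1,0,0,0],[0,0,-2,0,0,0],[0,0,-2,0,0,0]],
  ],
)

```text
time_s: 11.25
tool_pos: [0.6323, 0.282, 0.0785]
tool_rot: [3.14, -0.685, 0.317]
contact_force: [-3.9, -0.9, 4.3]
gripper_width: 0.0595
gripper_force: 45.0
```

>>> carry_out(
  rows=[
    [[0,0,-0.7,0,0,0],[0,0,-1.5,0,0,0],[0,0,-1.5,0,0,0]],
  ],
)

```text
time_s: 11.55
tool_pos: [0.6332, 0.2823, 0.0784]
tool_rot: [3.14, -0.688, 0.318]
contact_force: [-7.4, -2.4, 10.8]
gripper_width: 0.0597
gripper_force: 45.0
```

>>> carry_out(
  rows=[
    [[0,0,1,0,0,0],[0,0,2,0,0,0],[0,0,2,0,0,0],[0,0,2,0,0,0]],
  ],
  grip_force=8,
)

```text
time_s: 11.95
tool_pos: [0.6323, 0.2819, 0.0784]
tool_rot: [3.14, -0.685, 0.317]
contact_force: [0.2, -0.2, 3.2]
gripper_width: 0.0596
gripper_force: 8.0
```

>>> carry_out(
  rows=[
    [[0,0,0,0,0,0],[0,0,0,0,0,0],[0,0,0,0,0,0],[0,0,0,0,0,0]],
  ],
  fingers=66,
)

```text
time_s: 12.35
tool_pos: [0.6311, 0.2817, 0.077]
tool_rot: [3.14, -0.682, 0.317]
contact_force: [0.1, 0.9, -1.2]
gripper_width: 0.0663
gripper_force: 0.0
```

>>> carry_out(
  rows=[
    [[0,0,0,0,0,0],[0,0,0,0,0,0],[0,0,0,0,0,0]],
  ],
  fingers=84,
)

```text
time_s: 12.65
tool_pos: [0.6314, 0.2817, 0.0774]
tool_rot: [3.14, -0.683, 0.317]
contact_force: [0.8, -0.3, -0.3]
gripper_width: 0.0835
gripper_force: 0.0
```

```bash
python3 - <<'E'
from h import *
delta([621.7,278,95],18.08,39)
snap('wrist','w4'); fits('w4',[(232,252,230,345),(270,290,230,345)],18.08)
R=goal(18.08,39); print(-R[:,2].round(3))
E
```

```text
t 12.65 q [0.2356, 0.2024, 2.0018, 0.1944, 0.2612, 1.3194] tcp [631.4, 281.7, 77.4] w 83.5 F [0.8, -0.3, -0.3]
shift [1.6, -0.0, 2.8] rot [0.001, 0.002, -0.001]
1842 c [618.8 278.6 150.8] n f/l/z [-0.956  0.    -0.295] rms 1.77
2008 c [614.  277.5  95.2] n f/l/z [-1.    -0.002 -0.012] rms 0.22
[-0.598 -0.195  0.777]
```

Tall is standing free and upright. I back out along the tool axis.

>>> carry_out(
  rows=[
    [[-12,-4,15,0,0,0],[-30,-10,39,0,0,0],[-54,-18,70,0,0,0],[-80,-26,104,0,0,0],[-107,-35,139,0,0,0],[-120,-39,175,0,0,0],[-125,-60,205,0.01,0.1,-0.04],[-125,-100,215,0.02,0.2,-0.08],[-125,-140,215,0.03,0.3,-0.12],[-125,-180,215,0.04,0.4,-0.16],[-125,-180,215,0.04,0.4,-0.16],[-125,-180,215,0.04,0.4,-0.16]],
  ],
  fingers=94,
)

```text
time_s: 13.9
tool_pos: [0.5067, 0.1012, 0.2923]
tool_rot: [-3.008, -0.299, 0.089]
contact_force: [0.4, -0.2, -0.7]
gripper_width: 0.0938
gripper_force: 0.0
```

```bash
python3 - <<'E'
from h import *
p,d=snap('top','t4'); P=pts('top',d)
R=goal(-35.1,-53); print('t',R[:,2].round(3))
g=np.array([455,-94.3,38.5]); delta(g-130*R[:,2],-35.1,-53)
f=np.array([np.cos(.3155),np.sin(.3155),0]);l=np.array([-f[1],f[0],0]); c=np.array([.6217,.278,0])
m=(P[...,2]>.135)&(P[...,2]<.165)&(abs((P-c)@f)<.035)&(abs((P-c)@l)<.06)
A=P[m]; 
if len(A)>10:
  r=cv2.minAreaRect((np.stack([(A-c)@f,(A-c)@l],1)*1e3).astype(np.float32)); print('tall top rel rear patch',r,A[:,2].mean())
E
```

```text
t [-0.653  0.459 -0.602]
t 13.95 q [-0.13, -0.3521, 2.0009, 0.2069, 1.2361, 1.2874] tcp [506.2, 102.1, 292.0] w 93.9 F [0.1, -0.4, -0.1]
shift [21.4, -247.4, -186.7] rot [0.187, 1.235, -0.567]
tall top rel rear patch ((0.09558296203613281, 2.2642688751220703), (61.81318283081055, 16.915969848632812), 89.47844696044922) 0.1475717017915898
```

The top depth shows the tall tile centred on the rear patch to 0.1 / 2.3 mm, square to 0.5°. Now the short one.

>>> carry_out(
  rows=[
    [[2,-25,0,0.02,0.12,-0.055],[4,-50,0,0.037,0.247,-0.113],[6,-75,0,0.056,0.37,-0.17],[8,-100,0,0.075,0.494,-0.227],[10,-125,-15,0.093,0.617,-0.283],[12,-150,-40,0.112,0.741,-0.34],[15,-175,-75,0.131,0.865,-0.397],[17,-200,-110,0.15,0.988,-0.454],[19,-225,-145,0.168,1.11,-0.51],[21,-247,-180,0.187,1.235,-0.567],[21,-247,-187,0.187,1.235,-0.567],[21,-247,-187,0.187,1.235,-0.567]],
  ],
)

```text
time_s: 15.15
tool_pos: [0.5262, -0.143, 0.1027]
tool_rot: [3.141, 0.931, -0.61]
contact_force: [0.4, 0.4, 0.8]
gripper_width: 0.094
gripper_force: 0.0
```

```bash
python3 - <<'E'
from h import *
delta([455,-94.3,38.5],-35.1,-53)
p,d=snap('wrist','w5'); W,T=wpts(d)
m=(abs(W[...,2]-.046)<.01)&(np.hypot(W[...,0]-.455,W[...,1]+.0943)<.07)
A=W[m]*1e3; r=cv2.minAreaRect(A[:,:2].astype(np.float32)); print(r,A[:,2].mean())
B=T[m]*1e3; print('tool y',B[:,1].min(),B[:,1].max())
E
```

```text
t 15.15 q [-0.5139, 0.7199, 1.3264, 0.0855, 2.0225, 1.6659] tcp [526.2, -143.0, 102.7] w 94.0 F [0.4, 0.4, 0.8]
shift [-83.6, 57.5, -75.6] rot [-0.003, -0.005, -0.003]
((457.6429748535156, -96.48956298828125), (60.17839050292969, 97.34088134765625), 54.847965240478516) 46.80256103253973
tool y -28.690909157999172 31.846030019651923
```

>>> carry_out(
  rows=[
    [[-20,14,-19,0,0,0],[-40,28,-37,0,0,0],[-60,42,-55,0,0,0],[-75,52,-68,0,0,0],[-82,57,-75.6,-0.002,-0.004,-0.002],[-82,57,-75.6,-0.002,-0.004,-0.002],[-82,57,-75.6,-0.002,-0.004,-0.002],[-82,57,-75.6,-0.002,-0.004,-0.002]],
  ],
)

```text
time_s: 16.0
tool_pos: [0.4473, -0.0891, 0.0314]
tool_rot: [-3.141, 0.916, -0.613]
contact_force: [-0.1, 0.2, 0.1]
gripper_width: 0.0937
gripper_force: 0.0
```

>>> carry_out(
  rows=[
    [[0,0,0,0,0,0],[0,0,0,0,0,0],[0,0,0,0,0,0],[0,0,0,0,0,0],[0,0,0,0,0,0],[0,0,0,0,0,0],[0,0,0,0,0,0]],
  ],
  fingers=50,
  grip_force=50,
)

```text
time_s: 16.7
tool_pos: [0.4454, -0.0883, 0.0297]
tool_rot: [3.141, 0.921, -0.614]
contact_force: [0.4, 0.0, -0.2]
gripper_width: 0.0599
gripper_force: 50.0
```

```bash
python3 - <<'E'
from h import *
delta([456,-95,38.5],-35.1,-53)
delta([500,150,230],18.08,37)
E
```

```text
t 16.7 q [-0.503, 0.6482, 1.6021, 0.091, 1.8081, 1.6598] tcp [445.4, -88.3, 29.7] w 59.9 F [0.4, 0.0, -0.2]
shift [-1.8, 2.0, -2.6] rot [0.003, 0.003, 0.002]
t 16.7 q [-0.503, 0.6482, 1.6021, 0.091, 1.8081, 1.6598] tcp [445.4, -88.3, 29.7] w 59.9 F [0.4, 0.0, -0.2]
shift [65.5, 241.9, 185.1] rot [-0.24, -1.596, 0.727]
```

>>> carry_out(
  rows=[
    [[0,0,15,0,0,0],[0,0,50,0,0,0],[0,0,90,0,0,0],[5,15,130,0,0,0],[10,35,160,-0.015,-0.1,0.045],[15,55,180,-0.03,-0.2,0.09],[20,75,185,-0.045,-0.3,0.137],[25,95,185,-0.06,-0.4,0.182],[30,110,185,-0.075,-0.5,0.228],[35,125,185,-0.09,-0.6,0.273],[40,140,185,-0.105,-0.7,0.319],[45,155,185,-0.12,-0.8,0.364]],
  ],
)

```text
time_s: 17.9
tool_pos: [0.4903, 0.0675, 0.216]
tool_rot: [-2.945, 0.128, -0.119]
contact_force: [0.1, 1.3, -1.2]
gripper_width: 0.0596
gripper_force: 50.0
```

```bash
python3 - <<'E'
from h import *
delta([550,254.5,230],18.08,37)
E
```

```text
t 17.9 q [-0.2015, -0.0686, 1.8877, 0.1868, 1.4681, 1.4684] tcp [490.3, 67.5, 216.0] w 59.6 F [0.1, 1.3, -1.2]
shift [70.6, 190.5, -1.1] rot [-0.119, -0.791, 0.36]
```

>>> carry_out(
  rows=[
    [[4,12,0,-0.01,-0.07,0.032],[8,24,0,-0.021,-0.14,0.064],[14,40,0,-0.033,-0.22,0.1],[20,58,0,-0.045,-0.3,0.136],[27,76,0,-0.057,-0.38,0.173],[34,95,0,-0.07,-0.46,0.21],[42,115,0,-0.081,-0.54,0.246],[50,135,0,-0.093,-0.62,0.282],[58,158,0,-0.106,-0.71,0.323],[66,180,0,-0.119,-0.791,0.36],[71,191,0,-0.119,-0.791,0.36],[71,191,0,-0.119,-0.791,0.36]],
  ],
)

```text
time_s: 19.1
tool_pos: [0.5604, 0.2589, 0.2146]
tool_rot: [-3.138, -0.64, 0.314]
contact_force: [0.2, -0.4, -0.8]
gripper_width: 0.0598
gripper_force: 50.0
```

```bash
python3 - <<'E'
from h import *
p,d=snap('wrist','w6')
W,_=wpts(d); f=np.array([np.cos(.3155),np.sin(.3155),0])
for v in range(226,330,5): print(v,(1e3*np.r_[W[v,286]@f,W[v,286,2]]).round(1))
delta([558.9,257.5,82],18.08,37)
E
```

```text
226 [671.7  84.1]
231 [611.2 275.7]
236 [609.  275.7]
241 [606.6 276.6]
246 [604.9 274.7]
251 [602.4 276.2]
256 [600.3 275.7]
261 [598.4 274.6]
266 [596.5 273.2]
271 [596.6 259.2]
276 [596.5 243.2]
281 [596.2 225.2]
286 [595.8 203. ]
291 [610.  21.]
296 [604.1  19.5]
301 [598.  21.]
306 [592.   20.3]
311 [586.   20.1]
316 [580.   21.9]
321 [574.1  20.6]
326 [568.1  21. ]
t 19.15 q [0.2212, -0.1914, 2.0906, 0.1019, 0.6069, 1.4134] tcp [560.7, 258.2, 214.9] w 59.4 F [0.6, -0.4, -2.0]
shift [9.1, 2.9, -148.1] rot [-0.001, -0.006, 0.001]
```

The wrist depth shows the short tile upright to within 1°, with its bottom at about 179 mm. Descending onto the front patch.

>>> carry_out(
  rows=[
    [[8,3,0,0,-0.006,0],[8,3,-35,0,-0.006,0],[8,3,-70,0,-0.006,0],[8,3,-100,0,-0.006,0],[8,3,-125,0,-0.006,0],[8,3,-142,0,-0.006,0],[8,3,-150,0,-0.006,0],[8,3,-153,0,-0.006,0],[8,3,-153,0,-0.006,0],[8,3,-153,0,-0.006,0]],
  ],
)

```text
time_s: 20.15
tool_pos: [0.5705, 0.2609, 0.0634]
tool_rot: [-3.141, -0.65, 0.313]
contact_force: [-0.7, 0.6, -0.7]
gripper_width: 0.0597
gripper_force: 50.0
```

>>> carry_out(
  rows=[
    [[0,0,-1,0,0,0],[0,0,-2,0,0,0],[0,0,-3,0,0,0],[0,0,-3,0,0,0]],
  ],
)

```text
time_s: 20.55
tool_pos: [0.5694, 0.2608, 0.0588]
tool_rot: [-3.141, -0.647, 0.313]
contact_force: [-1.4, 0.5, -1.1]
gripper_width: 0.0597
gripper_force: 50.0
```

>>> carry_out(
  rows=[
    [[0,0,-1,0,0,0],[0,0,-2,0,0,0],[0,0,-2,0,0,0]],
  ],
)

```text
time_s: 20.85
tool_pos: [0.5693, 0.2607, 0.0566]
tool_rot: [-3.141, -0.647, 0.313]
contact_force: [0.3, -0.1, -1.8]
gripper_width: 0.0596
gripper_force: 50.0
```

>>> carry_out(
  rows=[
    [[0,0,-1,0,0,0],[0,0,-1.5,0,0,0],[0,0,-1.5,0,0,0]],
  ],
)

```text
time_s: 21.15
tool_pos: [0.5694, 0.2608, 0.0553]
tool_rot: [-3.141, -0.647, 0.313]
contact_force: [0.0, 0.3, -1.5]
gripper_width: 0.0599
gripper_force: 50.0
```

>>> carry_out(
  rows=[
    [[0,0,-1,0,0,0],[0,0,-1.5,0,0,0],[0,0,-1.5,0,0,0]],
  ],
)

```text
time_s: 21.45
tool_pos: [0.5704, 0.261, 0.0552]
tool_rot: [-3.141, -0.65, 0.313]
contact_force: [-3.5, -1.0, 5.1]
gripper_width: 0.0595
gripper_force: 50.0
```

Contact. Ease and release gently.

>>> carry_out(
  rows=[
    [[0,0,0.5,0,0,0],[0,0,1,0,0,0],[0,0,1,0,0,0]],
  ],
  grip_force=8,
)

```text
time_s: 21.75
tool_pos: [0.5698, 0.2608, 0.0552]
tool_rot: [-3.141, -0.648, 0.313]
contact_force: [0.2, 0.1, 0.0]
gripper_width: 0.0601
gripper_force: 8.0
```

>>> carry_out(
  rows=[
    [[0,0,0,0,0,0],[0,0,0,0,0,0],[0,0,0,0,0,0],[0,0,0,0,0,0]],
  ],
  fingers=66,
)

```text
time_s: 22.15
tool_pos: [0.5694, 0.2607, 0.0547]
tool_rot: [-3.141, -0.647, 0.313]
contact_force: [-0.2, -0.0, 0.9]
gripper_width: 0.0662
gripper_force: 0.0
```

>>> carry_out(
  rows=[
    [[0,0,0,0,0,0],[0,0,0,0,0,0],[0,0,0,0,0,0]],
  ],
  fingers=84,
)

```text
time_s: 22.45
tool_pos: [0.5694, 0.2607, 0.0549]
tool_rot: [-3.141, -0.647, 0.313]
contact_force: [-0.1, -0.1, 0.2]
gripper_width: 0.0835
gripper_force: 0.0
```

>>> carry_out(
  rows=[
    [[-12,-4,15,0,0,0],[-30,-10,39,0,0,0],[-54,-18,71,0,0,0],[-80,-26,106,0,0,0],[-105,-34,139,0,0,0],[-115,-38,175,0,0,0],[-120,-60,210,0.01,0.1,-0.04],[-120,-100,225,0.02,0.2,-0.08],[-120,-140,225,0.03,0.3,-0.12],[-120,-180,225,0.04,0.4,-0.16],[-120,-180,225,0.04,0.4,-0.16],[-120,-180,225,0.04,0.4,-0.16]],
  ],
)

```text
time_s: 23.65
tool_pos: [0.4497, 0.0802, 0.2796]
tool_rot: [-3.008, -0.263, 0.09]
contact_force: [-0.4, 0.7, -0.3]
gripper_width: 0.0842
gripper_force: 0.0
```

```bash
python3 - <<'E'
from h import *
p,d=snap('top','t7'); P=pts('top',d)
f=np.array([np.cos(.3155),np.sin(.3155),0]);l=np.array([-f[1],f[0],0])
for nm,c,z in (('tall',[.6217,.278,0],.15),('short',[.5589,.2575,0],.116)):
    c=np.array(c); m=(abs(P[...,2]-z)<.012)&(abs((P-c)@f)<.03)&(abs((P-c)@l)<.06); A=P[m]
    print(nm,m.sum(),cv2.minAreaRect((np.stack([(A-c)@f,(A-c)@l],1)*1e3).astype(np.float32)) if len(A) else '')
b,_=snap('side','s7'); cv2.imwrite('pics/s7c.png',np.hstack([cv2.resize(p[130:260,30:230,::-1],(400,260)),cv2.resize(b[80:210,190:390,::-1],(400,260))]))
print(env.sense()['time_s'])
E
```

```text
tall 227 ((0.7606964111328125, 1.7044563293457031), (61.36064529418945, 17.79144287109375), 89.83723449707031)
short 208 ((1.7144927978515625, 1.2994537353515625), (60.35383224487305, 16.43605613708496), 89.83659362792969)
23.75
```

View pics/s7c.png

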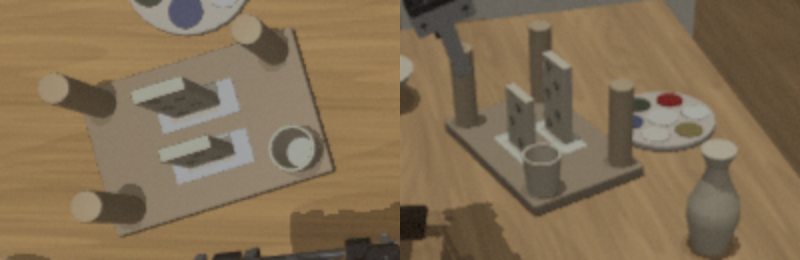

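The pictures show both tiles standing inside their patches with their flowers to the front: tall behind at left-crop (177,97), short in front at (197,150). They are centred to within 2 mm and square. The cup at (293,148) is untouched. Handing in.

```bash
python3 -c "
from bench import env
print(env.close_job())"
```

```text
the job is handed in; nothing more can be done
None
```

Both tiles stand upright and free on their patches, tall at the rear and short at the front, with flowers to the front, within 2 mm of centre and square to about 0.2° by the top-camera check; the cup, vase, brush pot and phone were never touched, and the job was handed in at about 24 s.

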